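# Take the tubing cassette off the peristaltic pump

### The arm

A 6-joint arm with a two-finger parallel gripper is mounted at the origin on a cart in front of the work surface, level with it; the furniture and walls round the work are solid. World frame = base frame: x ahead of the robot, y to its left, z up, the work surface at z = 0. Lengths are in m, angles in degrees, forces in N, time in s.
With the tool pointing down it reaches from about 0.3 to 0.75 m from the base axis. Payload 8.5 kg.
Tool frame: the origin (TCP) lies midway between the tips of the shut fingers; the grasp point (between the pads) lies 19 mm behind it; z points along the fingers, y is the direction in which the jaws open and shut (so a half turn about z gives the same grasp; the last joint's range is limited). The gripper opens to 85 mm and grips with 20 to 120 N. Pads are 22 mm wide; open, the fingers measure 114 mm over their backs; the gripper's body (76 mm by 85 mm) begins 54 mm behind the grasp point. The pads swing forward as they close: fully open they stand 13 mm farther back than shut.
Start: joints at [-85.789, 21.807, 74.336, -0, 83.858, -12.336], TCP at [0.157, -0.527, 0.231] pointing down, gripper open.
Joint ranges: [-178.18, 178.18], [-50.72, 133.34], [12.68, 142.11], [-81.47, 261.47], [9.98, 163.14], [-165.26, 165.26]. Speed limits (degrees/s): [136.94, 136.94, 180, 180, 180, 180].

### API

Orientations are given as a 3x3 rotation matrix whose columns are the frame's x, y, z axes.
In Python, from rig import env, viewer, ticket gives the robot as it stands. The module is installed in compiled form; this text tells all that it offers.
- The arm moves only by the shell command python3 -m pendant 'ROWS' [FORCE]. ROWS is JSON, a list of rows, each a list of 3 entries, a list of its own where there are three numbers: the shift along the world's x, y, z in mm, then the turn about the world's z in rad, then the opening, from -1 (shut) to 1 (fully open). A call has 1 to 12 rows; each row shifts and turns the pose as measured when the row begins; what a row does not reach is not made up. A row lasts 1/8 s, in which the tool goes at most 62.5 mm and 10.7 degrees, less where a joint would pass 70% of its speed; a pose out of reach is approached as far as the arm can. A call with a gripper value outside its range is refused whole. The fingers move at their own pace and stop on an object; FORCE is the grip in N (left out, the last holds). Time passes only in rows, so rows that do not move let the fingers close. It gives the time, the measured TCP pose, the force and the opening at its end, in the units of the state.
- env.observe(): the state, without advancing time (a new reading comes with each control period).
- viewer.get_image(name): name is "side" or "top"; returns (picture, depth): 384x512x3 uint8, red, green, blue; 384x512 float32, m along the optical axis (not along the pixel's ray), 0 where there is no reading.
- viewer.camera_params(name): a dict with "fx", "fy", "cx", "cy" (pixels), "rvec" (rotation vector, rad) and "tvec" (3), from world to camera coordinates, as OpenCV has them. Camera axes: x right, y down, z forward; pixel columns grow to the right and rows downward; lengths in m; the calibration is good to about 2 mm. A picture is of the moment at which its call begins. camera_params takes no time and is no camera call.
- ticket.close_job(): hands the job in, once; it reports no verdict.
The state is a dict: "time_s": time; "q": joint angles; "qvel": joint speeds; "joint_efforts": joint torques, N m; "position": TCP position; "tool_rot": TCP orientation; "ft_force": force on the tool from outside, world axes, zero at the start; "wrist_torque": the same for the moment, N m; "grip_width": finger opening in m.
Only numpy, scipy, OpenCV 4.12 (cv2) and the standard library are available. Lean on these libraries where they do the work, as an engineer would, in place of code of your own. Each camera call takes 0.05 s, during which the arm holds its last target. There are 200 camera calls.

### The job

Take the cassette off the peristaltic pump so that its rollers can be wiped: first turn the black numbered sleeve back to 1, the cassette-change setting, which draws the presser bolt out of the cassette's side, and leave it there. Then pinch the cassette's two side catches together, lift the cassette straight up, upright, until its underside is 10 cm or more above the pump's deck, and finish the program while still holding it up there by the squeezed catches; leave the beaker, the bottle and the timer alone.

Things in the scene. Friction and masses are not known exactly. Their poses are not given: they have to be found in the camera images.
- pump: Bench peristaltic pump, fixed: white box 150 (x) x 270 (y) x 85 mm high, bare metal deck on top, control strip on its front. Origin: centre of its underside, z up, x to its back (away from the robot), y to its left. On the left of the deck the black sleeve, on the right the roller bed, between them a white presser block (x +-15, y 3 to 34 mm, 42 mm above the deck).
- bay (a point): Point on the deck (85 mm above the bench) under the middle of the seated cassette, at y -25 mm in the pump's frame; axes as the pump's. Rotor along y, rollers 16 mm above the deck. Along the front and back of the bed run two latch rails, 29 to 39 mm from this point in x, 18 mm high. The second bay, 40 mm to the right (-y), is empty.
- sleeve_grip (a point): Point on the upright axis of the black numbered sleeve, 26 mm above the deck, 113 mm (y) from the bay. Its knurled grip is 36 mm in diameter, 7 to 40 mm above the deck; under it a flange 68 mm in diameter, up to 7 mm above the deck, bears white figures 0 to 6. Round the axis all else above the deck is 50 mm away or more. Axes turn with the sleeve, z up.
- sleeve (a joint): Sleeve's angle, rad: the figure at the black index line on the deck in front of the sleeve (-x) is angle / 0.349 (20 degrees a figure; 1 at 0.349, 6 at 2.094). Grows clockwise seen from above; anticlockwise lowers it. Clicks into each figure (about 0.1 N m to leave one; let go within 5 degrees of a figure, it snaps in). Starts at 3, 4 or 5. White line on its top: from the axis towards figure 0.
- bolt_tip (a point): Tip of the steel presser bolt, 8 mm thick, 30 mm above the deck, that slides out of the presser block along -y of the pump, 4 mm for each figure of the sleeve. From 2 upwards it stands in a pocket in the cassette's left side and locks it down; at 1 it is 1.5 mm clear of the cassette.
- cassette_grip (a point): Middle of the cassette between its two catch pads, at their mid-height, 47 mm above its underside (above the deck while seated). x runs through both pads (seated: the pump's x), z up. Pads at x = +-30 mm (60 mm over both, 48 mm fully pressed), each 20 mm wide (y), from 11 mm below to 11 mm above this point. Beside them all is free down to 18 mm above the deck (rail tops).
- cassette: The loose cassette, grey plastic, 0.13 kg: a bridge over the rollers, 46 (x) x 30 (y) x 60 mm high, 60 mm in x over the catch pads. Origin: centre of its underside, z up. Its four feet stand on the deck between studs 10 mm high with 1 mm play. The two catches, in its front and back faces, have ribbed pads at the top; their hooks hold it down under the latch rails.
- catch_front (a joint): How far the catch on the cassette's front face (-x) is pressed in, in m: 0 free, 0.006 at its stop. It springs back: 2.4 N to start it, 6 N at the stop. Its hook is clear of the rail from 0.004 on.
- catch_back (a joint): The same for the catch on the back face (+x), pressed towards the front.
- beaker: Bystander: small glass beaker, 45 mm in diameter, 52 mm high, behind the pump. Origin: centre of its underside.
- bottle: Bystander: clear laboratory bottle with a screw cap, 56 mm in diameter, 104 mm high, behind the pump. Origin: centre of its underside.
- timer: Bystander: white bench timer, 46 x 68 x 52 mm, to the right of the pump. Origin: centre of its underside.
There are look-alikes about, which are no part of the job. Leave any purple or yellow look-alike of the cassette alone.

How it is judged (in metres and radians):
On the way, in this order (a step that is already met when the one before it is completed fails the run):
1. the sleeve has been turned back to 1 and rests there, the cassette still in its bay (value of joint sleeve between 0.229 and 0.469 rad and velocity of joint sleeve between -0.3 and 0.3 rad/s and z of cassette_grip in the frame of pump below 0.142 m), for 0.2 s.
2. both catches are pinched in by the fingers, the cassette still in its bay, the sleeve at 1 (value of joint sleeve between 0.229 and 0.469 rad and value of joint each of catch_front, catch_back above 0.004 m and contact force between the fingers and cassette above 2 N and z of cassette_grip in the frame of pump below 0.15 m), for 0.1 s.
At the end, for the whole second after the job is handed in: The sleeve stands at 1 (within a third of a step); the cassette hangs still and upright (within 17 degrees) in the fingers, its underside 10 cm (at least 9.5) above the deck, both catches pinched in by 4 mm or more, off the pump (value of joint sleeve between 0.229 and 0.469 rad and value of joint each of catch_front, catch_back above 0.004 m and z of cassette_grip in the frame of pump above 0.227 m and angle between cassette_grip's own z axis and vertical below 0.3 rad and contact force between the fingers and cassette above 3 N and contact force between cassette and pump below 0.3 N and linear speed of cassette below 0.05 m/s); the arm keeps its last pose, push and grip.
It fails at once if the beaker, the bottle or the timer is shoved by more than 2 cm or knocked over (distance of any of beaker, bottle, timer from where it was at the start of the episode above 0.02 m or angle between any of beaker, bottle, timer's own z axis and vertical above 0.35 rad).
It also fails if it takes over 48 s, if anything falls off the work surface, if the arm or the gripper's body presses on something with over 40 N, if the wrist force passes 120 N, or if a joint passes its speed limit or range.

## Working session

There is one attempt and no reset: what is moved stays moved. The work goes in short steps, Python scripts to look and compute and a shell command to move; the robot and the scene stay as the last step left them, time stands still between calls to the robot, and variables do not carry over. Pictures are saved under pics/ and viewed, about 8 in all and at most 12, crops included, and the job is handed in when it is done.

```bash
mkdir -p pics
cat > h.py <<'E'
import numpy as np, cv2
from rig import env, viewer, ticket
def grab(n):
    im,d=viewer.get_image(n); p=viewer.camera_params(n); np.savez(f'{n}.npz',im=im,d=d); return im,d,p
def w(n,u,v,d,p=None,z=None):
    p=p or viewer.camera_params(n); R=cv2.Rodrigues(np.array(p['rvec'],float))[0]; t=np.array(p['tvec'],float).ravel()
    r=np.array([(u-p['cx'])/p['fx'],(v-p['cy'])/p['fy'],1.]); c=-R.T@t; r=R.T@r
    if z is not None: return c+r*(z-c[2])/r[2]
    return c+r*d[int(v),int(u)]
E
python3 - <<'E'
from h import *
for n in('top','side'):
    im,d,p=grab(n); cv2.imwrite(f'pics/{n}0.png',im[...,::-1]); print(n,p)
s=env.observe(); print(s['time_s'],s['position'],s['tool_rot'],s['grip_width'])
E
```

```text
top {'fx': 438.3930505845239, 'fy': 438.3930505845239, 'cx': 256.6410237485886, 'cy': 197.1701844451901, 'rvec': array([ 2.0962974 , -2.13285332,  0.15353203]), 'tvec': array([0.04693541, 0.60629843, 1.06957131])}
side {'fx': 368.15378437052357, 'fy': 368.15378437052357, 'cx': 253.42226486729638, 'cy': 187.81372965179307, 'rvec': array([ 0.83421836,  2.69707811, -0.84550594]), 'tvec': array([ 0.47290999, -0.22516664,  1.36708087])}
0.1 [ 0.15663378 -0.52696765  0.23078112] [[ 9.58575521e-01  2.84838479e-01 -1.11437526e-04]
 [ 2.84838389e-01 -9.58574724e-01  1.26102686e-03]
 [ 2.52367778e-04 -1.24053117e-03 -9.99999199e-01]] 0.08542071618656208
```

View pics/top0.png

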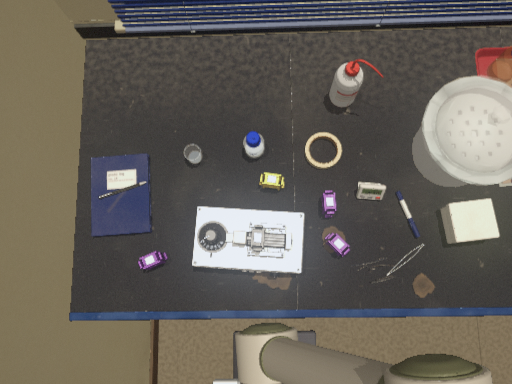

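View pics/side0.png

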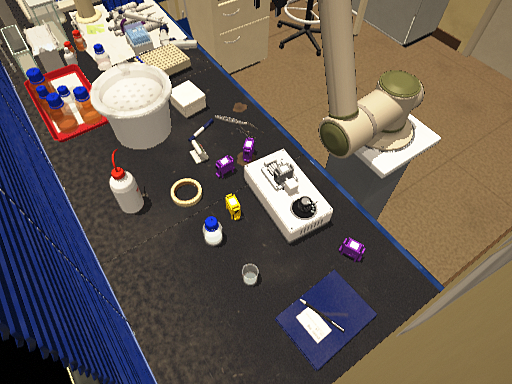

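The top view shows the pump at about (194–305, 207–273), the black sleeve at (212,236) and the grey cassette at (258,238). The look-alikes are yellow at (272,181) and purple at (330,202), (338,244) and (152,260). Only the grey one on the pump fits, so I'll confirm it in an enlarged crop.

Run:
```python
from h import *
a=np.load('top.npz')['im'][200:280,186:312]
b=cv2.resize(a,None,fx=6.3,fy=6.3,interpolation=cv2.INTER_CUBIC)
cv2.imwrite('pics/topc.png',b[...,::-1])
im=np.load('side.npz')['im'][145:245,240:340]
cv2.imwrite('pics/sidec.png',cv2.resize(im,None,fx=6,fy=6,interpolation=cv2.INTER_CUBIC)[...,::-1])
```

```text
(no output)
```

View pics/topc.png

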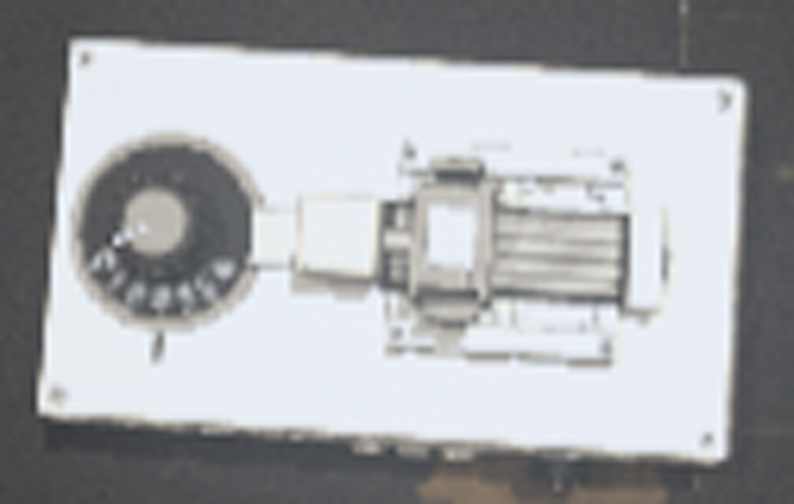

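View pics/sidec.png

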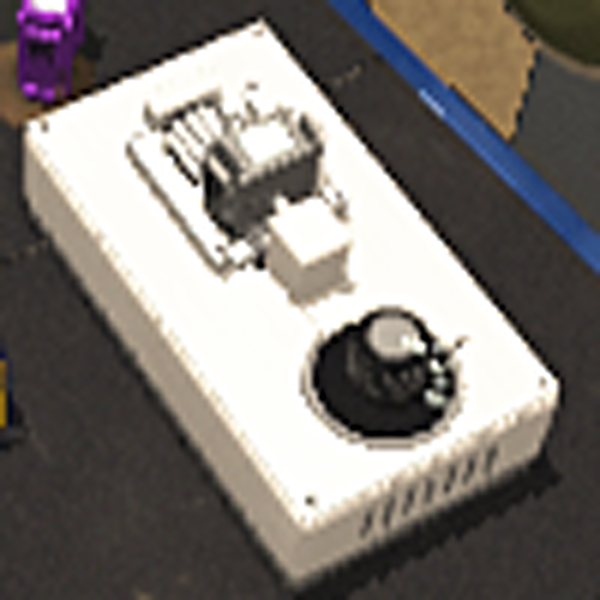

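The crops confirm the grey cassette beside the presser block, with the yellow and purple ones off the pump. Figure 0 and the white line are about 60° from the index, so the sleeve is at 3 and must turn 40° anticlockwise (+z). Next I'll measure.

Run:
```python
from h import *
d=np.load('top.npz')['d']; f=lambda u,v:(186+(u+.5)/6.3-.5,200+(v+.5)/6.3-.5)
def P(u,v,z): return w('top',*f(u,v),d,z=z)
C=[P(*c,.085) for c in [(70,40),(748,78),(728,462),(40,415)]]  # BL BR FR FL
C=np.array(C); print(C.round(4)); c=C.mean(0); 
ey=(C[0]-C[1]+C[3]-C[2]); ex=(C[0]-C[3]+C[1]-C[2]); print('len',np.linalg.norm(ey)/2,np.linalg.norm(ex)/2)
ay=np.degrees(np.arctan2(-ey[0],ey[1])); ax=np.degrees(np.arctan2(ex[1],ex[0])); print('yaw',ay,ax)
a=np.radians((ay*2+ax)/3); X=np.array([np.cos(a),np.sin(a),0]);Y=np.array([-np.sin(a),np.cos(a),0])
bay=c-.025*Y; sl=bay+.113*Y
print('c',c,'bay',bay,'sleeve',sl)
print('sleeve top meas',P(157,221,.125),'flange',P(166,231,.092),'cass top',P(453,238,.145),'block top',P(339,236,.127))
for n,u,v in[('sleeve',157,221),('cass',453,238),('block',339,236),('deck',560,400)]: x=f(u,v); print(n,w('top',round(x[0]),round(x[1]),d))
# depth-based pump top & cloud
p=viewer.camera_params('top'); R=cv2.Rodrigues(p['rvec'])[0]; t=p['tvec']
v,u=np.mgrid[200:282,184:314]; z=d[200:282,184:314]
q=np.stack([(u-p['cx'])/p['fx']*z,(v-p['cy'])/p['fy']*z,z],-1)-t; q=q@R
m=(q[...,2]>.07)&(q[...,2]<.16); r=cv2.minAreaRect(q[m][:,:2].astype(np.float32)*1000); print('rect',r)
L=(q-c)@np.stack([X,Y,[0,0,1]]).T
for nm,lo,hi,y0,y1 in[('sleeve',.118,.135,.06,.12),('cass',.138,.16,-.06,.0),('block',.12,.135,-.0,.04)]:
  k=(q[...,2]>lo)&(q[...,2]<hi)&(L[...,1]>y0)&(L[...,1]<y1); g=L[k]; print(nm,len(g),g.min(0),g.max(0),g.mean(0))
```

```text
[[ 0.5824  0.1855  0.085 ]
 [ 0.5621 -0.0817  0.085 ]
 [ 0.414  -0.0691  0.085 ]
 [ 0.4357  0.1957  0.085 ]]
len 0.2668086843806498 0.14782232823293362
yaw -4.522046870523387 -4.425359298616566
c [0.49853333 0.05760079 0.085     ] bay [0.49657628 0.0326775  0.085     ] sleeve [0.50542214 0.14533074 0.085     ]
sleeve top meas [0.5062952  0.14508538 0.125     ] flange [0.50543588 0.14609764 0.092     ] cass top [0.49627325 0.03309336 0.145     ] block top [0.49929506 0.07634098 0.127     ]
sleeve [0.50554619 0.1463328  0.12456539]
cass [0.49728927 0.0342638  0.14302888]
block [0.49919638 0.07708738 0.12939074]
deck [ 0.43853052 -0.00424477  0.08707217]
rect ((497.73388671875, 58.9307861328125), (270.1692810058594, 151.3263702392578), 85.21967315673828)
sleeve 184 [-0.01853598  0.07205136  0.03425281] [0.01719982 0.10644976 0.04393944] [-0.00049815  0.08880126  0.03915317]
cass 259 [-0.02971067 -0.03892308  0.05370854] [ 0.02928217 -0.00886569  0.06478567] [ 3.88364667e-05 -2.40681457e-02  5.94443944e-02]
block 169 [-0.01521362  0.0031138   0.03533684] [0.01466321 0.03505596 0.04647843] [-0.00052962  0.01920945  0.04150726]
```

The pump centre is (0.4985, 0.058) with yaw −4.5°. The measured sleeve and cassette agree with the given geometry to about 1 mm: sleeve axis (0.5055, 0.1455), bay (0.497, 0.033). I'll move above the sleeve with the jaws at −24.5°.

```bash
python3 -m pendant '[[[26,50,0],0.07,1],[[26,50,0],0.07,1],[[26,50,0],0.07,1],[[26,50,0],0.07,1],[[26,50,0],0.07,1],[[26,50,0],0.07,1],[[26,50,0],0.07,1],[[26,50,0],0.07,1],[[26,50,0],0.07,1],[[26,50,0],0.07,1],[[26,50,0],0.07,1],[[26,50,0],0.07,1]]' 80
cat > s.py <<'E'
from h import *
s=env.observe(); R=np.array(s['tool_rot']); p=np.array(s['position'])*1000
print('t',s['time_s'],'p',p.round(1),'jaw',np.degrees(np.arctan2(R[1,1],R[0,1])).round(2),'tilt',np.degrees(np.arccos(-R[2,2])).round(2),'w',s['grip_width'],'ft',np.round(s['ft_force'],1),'q',np.round(s['q'],1))
print('to sleeve',(np.array([505.5,145.5])-p[:2]).round(1),'to bay',(np.array([497,33.2])-p[:2]).round(1))
E
python3 s.py
```

```text
time_s: 1.6
position: [0.4726, 0.0917, 0.228]
tool_rot: [[0.409, 0.912, -0.003], [0.912, -0.409, 0.003], [0.001, -0.004, -1.0]]
ft_force: [0.4, -1.2, -0.5]
grip_width: 0.0856
t 1.6 p [472.6  91.7 228. ] jaw -24.16 tilt 0.25 w 0.08564887739311258 ft [ 0.4 -1.2 -0.5] q [-3.2 15.1 85.   0.2 80.1 20.9]
to sleeve [32.9 53.8] to bay [ 24.4 -58.5]
```

```bash
python3 -m pendant '[[[17,28,0],0,1],[[16,26,0],0,1],[[0,0,0],0,1]]'; python3 s.py
```

```text
time_s: 1.98
position: [0.5066, 0.151, 0.2264]
tool_rot: [[0.403, 0.915, -0.006], [0.915, -0.403, 0.003], [0.0, -0.007, -1.0]]
ft_force: [-0.3, 0.2, -0.4]
grip_width: 0.0857
t 1.975 p [506.6 151.  226.4] jaw -23.79 tilt 0.37 w 0.08565341149096889 ft [-0.3  0.2 -0.4] q [ 3.7 20.  78.   0.2 82.3 27.4]
to sleeve [-1.1 -5.5] to bay [  -9.6 -117.8]
```

```bash
python3 -m pendant '[[[-1,-5,-40],0,1],[[0,0,-40],0,1],[[0,0,-25],0,1],[[0,0,-10],0,1],[[0,0,0],0,1]]'; python3 s.py
```

```text
time_s: 2.6
position: [0.504, 0.143, 0.109]
tool_rot: [[0.405, 0.914, -0.006], [0.914, -0.405, 0.002], [-0.0, -0.006, -1.0]]
ft_force: [-0.0, 0.5, 0.7]
grip_width: 0.0854
t 2.6 p [504. 143. 109.] jaw -23.88 tilt 0.34 w 0.08535122547294974 ft [-0.   0.5  0.7] q [ 2.8 26.5 89.   0.1 64.8 26.6]
to sleeve [1.5 2.5] to bay [  -7.  -109.8]
```

```bash
python3 -m pendant '[[[1,2,-12],0,1],[[0,0,0],0,1]]'; python3 s.py; python3 -m pendant '[[[0,0,0],0,-1],[[0,0,0],0,-1],[[0,0,0],0,-1],[[0,0,0],0,-1],[[0,0,0],0,-1],[[0,0,0],0,-1]]' 60; python3 s.py
```

```text
time_s: 2.85
position: [0.5057, 0.1449, 0.0977]
tool_rot: [[0.405, 0.914, -0.003], [0.914, -0.405, 0.002], [0.001, -0.003, -1.0]]
ft_force: [-0.0, 1.3, 0.3]
grip_width: 0.0853
t 2.85 p [505.7 144.9  97.7] jaw -23.9 tilt 0.2 w 0.08526859067744831 ft [-0.   1.3  0.3] q [ 3.  27.5 89.6  0.1 63.1 26.9]
to sleeve [-0.2  0.6] to bay [  -8.7 -111.7]
time_s: 3.6
position: [0.5046, 0.1457, 0.0991]
tool_rot: [[0.405, 0.914, -0.004], [0.914, -0.405, 0.003], [0.001, -0.005, -1.0]]
ft_force: [-1.8, -0.4, -0.3]
grip_width: 0.0343
t 3.6 p [504.6 145.7  99.1] jaw -23.87 tilt 0.31 w 0.03426149699929207 ft [-1.8 -0.4 -0.3] q [ 3.1 27.3 89.6  0.2 63.3 26.8]
to sleeve [ 0.9 -0.2] to bay [  -7.6 -112.5]
```

Gripped. Now turning +40°.

```bash
python3 -m pendant '[[[0,0,0],0.09,-1],[[0,0,0],0.09,-1],[[0,0,0],0.09,-1],[[0,0,0],0.09,-1],[[0,0,0],0.09,-1],[[0,0,0],0.09,-1],[[0,0,0],0.09,-1],[[0,0,0],0,-1]]'; python3 s.py
```

```text
time_s: 4.6
position: [0.5066, 0.1456, 0.0991]
tool_rot: [[-0.229, 0.973, -0.002], [0.973, 0.229, 0.002], [0.002, -0.002, -1.0]]
ft_force: [-1.1, -0.8, -0.5]
grip_width: 0.034
t 4.6 p [506.6 145.6  99.1] jaw 13.26 tilt 0.16 w 0.03402226982305029 ft [-1.1 -0.8 -0.5] q [  3.1  27.4  89.4   0.1  63.3 -10.2]
to sleeve [-1.1 -0.1] to bay [  -9.6 -112.4]
```

```bash
python3 -m pendant '[[[0,0,0],0.05,-1],[[0,0,0],0,-1]]'; python3 s.py;  python3 -m pendant '[[[0,0,0],0,1],[[0,0,0],0,1],[[0,0,0],0,1],[[0,0,0],0,1],[[0,0,0],0,1]]'; python3 s.py
```

```text
time_s: 4.85
position: [0.5067, 0.1456, 0.0991]
tool_rot: [[-0.275, 0.962, -0.002], [0.962, 0.275, 0.002], [0.002, -0.001, -1.0]]
ft_force: [-1.0, 0.2, 0.3]
grip_width: 0.0347
t 4.85 p [506.7 145.6  99.1] jaw 15.94 tilt 0.16 w 0.0346572594351977 ft [-1.   0.2  0.3] q [  3.1  27.5  89.3   0.1  63.3 -12.9]
to sleeve [-1.2 -0.1] to bay [  -9.7 -112.4]
time_s: 5.48
position: [0.5069, 0.1455, 0.0993]
tool_rot: [[-0.271, 0.963, -0.001], [0.963, 0.271, 0.002], [0.002, -0.001, -1.0]]
ft_force: [0.3, -0.6, 0.3]
grip_width: 0.0856
t 5.475 p [506.9 145.5  99.3] jaw 15.71 tilt 0.14 w 0.08563198936559518 ft [ 0.3 -0.6  0.3] q [  3.1  27.4  89.3   0.1  63.3 -12.7]
to sleeve [-1.4  0. ] to bay [  -9.9 -112.3]
```

Turned 39.8° and released. I'll lift, clear the sleeve towards the left and look.

```bash
python3 -m pendant '[[[0,0,30],0,1],[[0,0,50],0,1],[[0,0,50],0,1],[[-40,40,20],0,1],[[-40,40,0],0,1],[[-40,40,0],0,1],[[-40,40,0],0,1],[[0,0,0],0,1]]'
python3 - <<'E'
from h import *
a,_,_=grab('top'); b,_,_=grab('side')
A=cv2.resize(a[200:280,186:276],(540,480),interpolation=cv2.INTER_CUBIC)
B=cv2.resize(b[165:245,265:325],(240,320),interpolation=cv2.INTER_CUBIC)
o=np.zeros((480,780,3),np.uint8); o[:,:540]=A; o[:320,540:]=B
cv2.imwrite('pics/s1.png',o[...,::-1])
E
python3 s.py
```

```text
time_s: 6.48
position: [0.3411, 0.309, 0.2542]
tool_rot: [[-0.268, 0.963, -0.001], [0.963, 0.268, 0.004], [0.004, 0.0, -1.0]]
ft_force: [0.5, -0.1, -0.0]
grip_width: 0.0851
t 6.575 p [343.5 307.3 254. ] jaw 15.35 tilt 0.21 w 0.08537501942741703 ft [-0.5  0.  -0.1] q [26.9 11.7 85.2  0.2 83.  11.6]
to sleeve [ 162.  -161.8] to bay [ 153.5 -274.1]
```

View pics/s1.png

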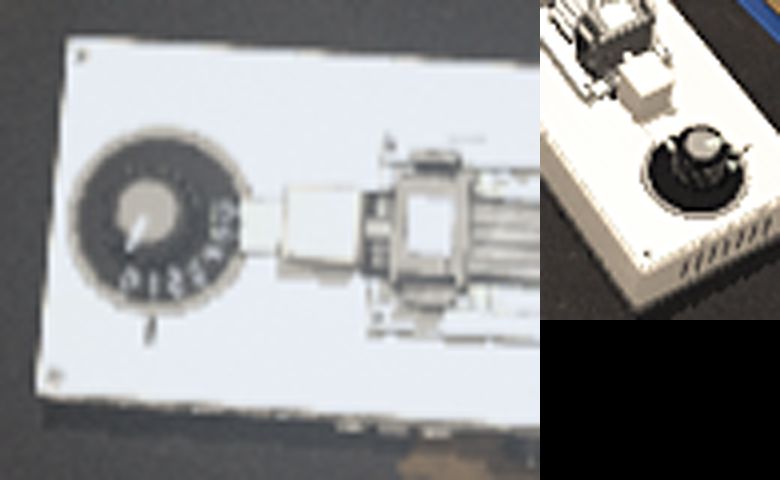

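The sleeve now shows figure 1 at (152,283), right over the index line at (152,330), and the cassette is still seated. Moving over the cassette.

```bash
python3 -m pendant '[[[25,-44,0],-0.058,1],[[25,-44,0],-0.058,1],[[25,-44,0],-0.058,1],[[25,-44,0],-0.058,1],[[25,-44,0],-0.058,1],[[22,-40,0],-0.055,1],[[0,0,0],0,1]]'; python3 s.py
```

```text
time_s: 7.45
position: [0.4984, 0.0293, 0.2528]
tool_rot: [[0.101, 0.995, 0.001], [0.995, -0.101, 0.002], [0.002, 0.001, -1.0]]
ft_force: [-0.5, 0.6, -0.1]
grip_width: 0.0853
t 7.45 p [498.4  29.3 252.8] jaw -5.79 tilt 0.14 w 0.08526010812120541 ft [-0.5  0.6 -0.1] q [-10.3  15.8  79.8   0.1  84.4  -4.6]
to sleeve [  7.1 116.2] to bay [-1.4  3.9]
```

```bash
python3 -m pendant '[[[-1,4,-45],0.022,1],[[0,0,-45],0,1],[[0,0,-20],0,1],[[0,0,0],0,1]]'; python3 s.py
```

```text
time_s: 7.95
position: [0.4974, 0.0304, 0.14]
tool_rot: [[0.083, 0.997, 0.002], [0.997, -0.083, 0.002], [0.002, 0.002, -1.0]]
ft_force: [0.1, -0.2, 0.2]
grip_width: 0.0852
t 7.95 p [497.4  30.4 140. ] jaw -4.76 tilt 0.18 w 0.08518858529283639 ft [ 0.1 -0.2  0.2] q [-10.2  21.9  90.9   0.2  67.1  -5.5]
to sleeve [  8.1 115.1] to bay [-0.4  2.8]
```

```bash
python3 -m pendant '[[[0,3,-20],0,1],[[0,0,-11],0,1],[[0,0,0],0,1]]'; python3 s.py
```

```text
time_s: 8.32
position: [0.4989, 0.0327, 0.111]
tool_rot: [[0.083, 0.996, 0.007], [0.997, -0.083, 0.001], [0.002, 0.006, -1.0]]
ft_force: [-0.8, 0.6, 1.1]
grip_width: 0.0856
t 8.325 p [498.9  32.7 111. ] jaw -4.79 tilt 0.39 w 0.08561426058311186 ft [-0.8  0.6  1.1] q [-9.9 24.1 93.1  0.2 62.5 -5.2]
to sleeve [  6.6 112.8] to bay [-1.9  0.5]
```

```bash
python3 -m pendant '[[[-2,0,-2],0,1],[[0,0,0],0,-1],[[0,0,0],0,-1],[[0,0,0],0,-1],[[0,0,0],0,-1],[[0,0,0],0,-1],[[0,0,0],0,-1]]' 35; python3 s.py
```

```text
time_s: 9.2
position: [0.4974, 0.0325, 0.112]
tool_rot: [[0.083, 0.996, 0.01], [0.997, -0.083, 0.001], [0.002, 0.01, -1.0]]
ft_force: [-0.1, -0.5, 0.0]
grip_width: 0.0459
t 9.2 p [497.4  32.5 112. ] jaw -4.77 tilt 0.58 w 0.04593782044728998 ft [-0.1 -0.5  0. ] q [-10.   23.8  93.4   0.2  62.2  -5.3]
to sleeve [  8.1 113. ] to bay [-0.4  0.7]
```

The width reads 45.9 mm. The sleeve also read about 2 mm under its true size, so this matches 48 mm, both catches fully pressed. Lifting.

```bash
python3 -m pendant '[[[0,0,3],0,-1],[[0,0,8],0,-1],[[0,0,12],0,-1],[[0,0,15],0,-1]]'; python3 s.py;  python3 -m pendant '[[[0,0,20],0,-1],[[0,0,25],0,-1],[[0,0,25],0,-1],[[0,0,15],0,-1],[[0,0,5],0,-1],[[0,0,0],0,-1],[[0,0,0],0,-1]]'; python3 s.py
python3 - <<'E'
from h import *
a,_,_=grab('top'); b,_,_=grab('side')
A=cv2.resize(a[170:290,186:316],(390,360),interpolation=cv2.INTER_CUBIC)
B=cv2.resize(b[115:245,230:330],(400,520),interpolation=cv2.INTER_CUBIC)
o=np.zeros((520,790,3),np.uint8); o[:360,:390]=A; o[:,390:]=B
cv2.imwrite('pics/s2.png',o[...,::-1])
E
```

```text
time_s: 9.7
position: [0.4971, 0.0325, 0.1515]
tool_rot: [[0.083, 0.996, 0.008], [0.997, -0.083, 0.001], [0.002, 0.008, -1.0]]
ft_force: [0.9, -0.6, -2.1]
grip_width: 0.0454
t 9.7 p [497.1  32.5 151.5] jaw -4.78 tilt 0.48 w 0.045353765420655064 ft [ 0.9 -0.6 -2.1] q [-10.   20.9  90.2   0.2  68.4  -5.3]
to sleeve [  8.4 113. ] to bay [-0.1  0.7]
time_s: 10.58
position: [0.4966, 0.0327, 0.249]
tool_rot: [[0.083, 0.996, 0.013], [0.997, -0.083, 0.0], [0.001, 0.013, -1.0]]
ft_force: [-0.4, -0.2, -0.9]
grip_width: 0.0457
t 10.575 p [496.6  32.7 249. ] jaw -4.77 tilt 0.75 w 0.04573773885455388 ft [-0.4 -0.2 -0.9] q [-10.   15.4  80.9   0.1  82.9  -5.2]
to sleeve [  8.9 112.8] to bay [0.4 0.5]
```

View pics/s2.png

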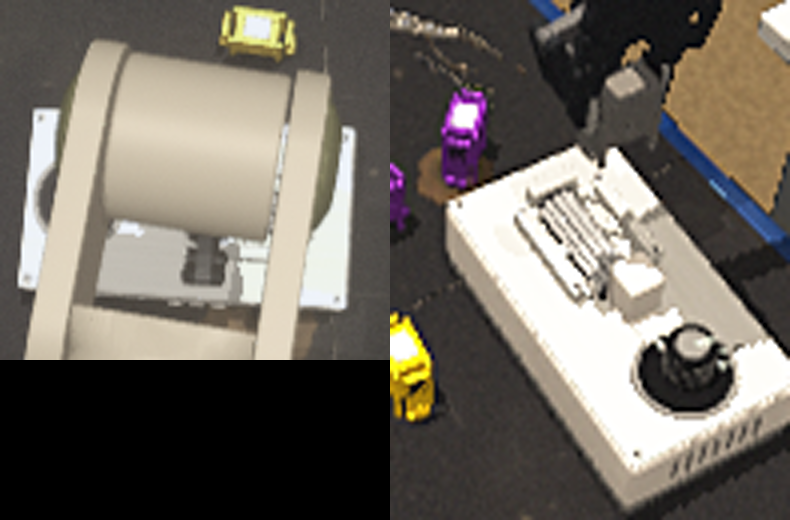

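The side view shows the bay empty, with the cassette hanging upright in the fingers at about (625,110). The sleeve is unmoved, with its white line near the index. The lift was 137 mm, so I'll hand it in.

```bash
python3 -c "
from rig import ticket; print(ticket.close_job())"; python3 s.py
```

```text
the job is handed in; nothing more can be done
None
the job is handed in; nothing more can be done
```

The cassette is off the pump, hanging upright in the fingers with its catches squeezed. I handed the job in after about 10.7 s of robot time; it returned no verdict, and I couldn't read the state afterwards.

- **Sleeve:** it started at 3. I turned it about 40° anticlockwise, and the picture showed figure 1 right over the index line. The picture after the lift, less clear, showed no change.
- **Catches:** the grip was set to 35 N and the finger width read 45.7–45.9 mm. The sleeve's 36 mm grip had also read about 2 mm low, so I took this as the 48 mm fully pressed width. I have no direct reading of the catches.
- **Lift:** the tool rose 137 mm, so the cassette's underside should be about 137 mm above the deck. The last picture shows the bay empty and the cassette upright, and the tool was tilted by less than 1°.
- **Left alone:** the arm's path stayed away from the beaker, the bottle and the timer. I did not check them again in a full picture at the end.

No check failed. The only mismatch was the width reading about 2 mm low.

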